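# Press a bushing home with the ratchet bar clamp, then let the jaw back

### The job

Press the brass bushing fully home into the aluminium block by pumping the trigger of the ratchet bar clamp; press gently and stop as soon as you feel it bottom. Do not push the bushing or the jaw forward by hand. Then squeeze the release lever and slide the jaw all the way back, and leave the rest of the bench alone.

Things in the scene. Friction and masses are not known exactly. Their poses are not given: they have to be found in the camera images.
- press: Bar clamp on a green base plate 380 x 110 x 12 mm, bolted down; origin: centre of its underside. Its x is the pressing direction, z up. Along x (mm): trigger hinge at -84, sliding steel bar with rack, dark jaw head, rubber pad, brass bushing, aluminium block 120 to 170 (60 wide, top at z 78). All centred on y = 0. Two green cheeks flank the bar (|y| 17 to 25, x -125 to -30, top z 66).
- trigger (a joint): Trigger angle, rad: 0 at rest (leaning back 0.25), 0.5 at its end stop. Hinge along the press's y at x -84, z 22 mm. Pushed to +x it drives the jaw forward after 8 to 20 mm of idle travel; springs back by itself. A full stroke moves the jaw 9 to 21 mm; a ratchet (9 mm pitch) holds it as the trigger returns; the jaw may first slip back up to 9 mm, the bushing stays.
- trigger_push (a point): Rearmost (-x) point of the round cross bar on top of the trigger: bar 12 mm thick, 44 mm long along y, its centre 124 to 127 mm above the bench all through the stroke; push it towards the press's +x, 52 mm for a full stroke; free space behind and above it. Force here: 3 to 10 N while the jaw runs free, up to about 14 N while the bushing moves; more means home or end stop.
- ram (a joint): Slide of jaw head, bar and pad, m: 0 = all the way back on its stop, grows towards the bushing (press +x), up to 0.062. Rubs with 2 N. The ratchet stops it from going back unless the release lever is squeezed. Starts 0 to 0.016.
- jaw: Sliding head with its bar, post, release lever and pad; origin on the press's origin when the slide is at 0, same axes. Head x -25 to 55 mm, 44 wide, top z 62. Upright post on it: x 8 to 20, 26 mm wide (y), top z 115. Not to be pushed forward by the robot before the bushing is home.
- release (a joint): Release lever angle, rad: 0 engaged (up to 0.15 while riding on a tooth), 0.26 squeezed against its stop. Upright steel lever on the jaw head behind the post, jaw x -20 to -10 mm, 26 mm wide, top z 115; hinge at jaw x -15, z 55. Squeezing it towards the post (+x; 1 to 2.5 N at the top) lifts the ratchet; hold it squeezed while sliding. Lever and post measure 40 mm over both, about 28 mm squeezed.
- release_grip (a point): Point 100 mm above the bench, midway between the outer faces of lever and post once squeezed (jaw x +6 mm, y 0): centre a gripper here, closing along the press's x from above, open 60 mm or more; the post does not give, only the lever moves (about 12 mm at this height). Grip with some 20 N, drag to press -x.
- bushing (a joint): How far the bushing's flange stands off the block, m: 0 = home, starts 0.008 to 0.016. It slides stiffly (6 N) and stops hard at 0.
- flange: Brass flange of the bushing, disc 28 mm across, 4 mm thick, axis along the press's x at z 42 mm, on a 16 mm sleeve in the block. Not to be touched by the robot.
- flange_face (a point): Centre of the flange's near face (the one the pad presses); 4 mm from the block's face when home.
- pad: Round rubber-faced pad, 30 mm across, on the jaw's front; its face is at jaw x 69 mm, z 42. Sprung: 6 N per mm, 8 mm of give, then solid. Must not press the flange with more than 30 N. Once the bushing is home, 18 N on the trigger bar is about 15 to 22 N at the pad, growing 1 to 2 N per N; over 21 N is too much, so do not carry on to the end stop.
- spare_bushing: Loose brass bushing like the pressed one (28 mm flange, 26 mm tall), standing on the base plate near the trigger; leave it.
- spanner: Steel spanner, 170 mm, lying near the press; leave it.
- screwdriver: Screwdriver, 190 mm, lying near the press; leave it.
- oil_can: Grey can, 56 mm across, 110 mm tall; leave it.
- pot: Dark steel cup, 80 mm across, 75 mm tall; leave it.
- steel_block: Steel block 70 x 45 x 30 mm; leave it.
- hammer: Hammer, 260 mm, lying on the bench; leave it.

How it is judged (in metres and radians):
On the way, in this order (a step that is already met when the one before it is completed fails the run):
1. the jaw's pad presses on the bushing (contact force between pad and flange above 2 N), for 0.05 s.
2. the bushing is pressed home, its flange against the block (under 1 mm gap) (value of joint bushing below 0.001 m), for 0.2 s.
At the end, for the whole second after the job is handed in: The bushing's flange is within 1 mm of the block, the jaw is all the way back (within 4 mm of its stop) and at rest, and the trigger is back at rest (value of joint bushing below 0.001 m and value of joint ram below 0.004 m and value of joint trigger below 0.03 rad and velocity of joint ram below 0.01 m/s); the robot touches nothing.
It fails at once if the pad presses the bushing with more than 30 N (contact force between pad and flange above 30 N).
It fails at once if the robot touches the bushing (contact force between any of the fingers, the arm and flange above 0.5 N).
It fails at once if the robot pushes on the jaw by hand before the bushing is home (value of joint bushing above 0.001 m and contact force between any of the fingers, the arm and jaw above 2 N).
It fails at once if a bystander on the bench is disturbed (moved more than 30 mm) (distance of any of spare_bushing, spanner, screwdriver, oil_can, pot, steel_block, hammer from where it was at the start of the episode above 0.03 m).
It also fails if it takes over 54 s, if anything falls off the work surface, if the arm or the gripper's body presses on something with over 40 N, if the wrist force passes 120 N, or if a joint passes its speed limit or range.

### The arm

A 6-joint arm with a two-finger parallel gripper is mounted at the origin on the work surface. World frame = base frame: x ahead of the robot, y to its left, z up, the work surface at z = 0. Lengths are in mm, angles in rad, forces in N, time in s.
With the tool pointing down it reaches from about 350 to 875 mm from the base axis. Payload 4.2 kg.
Tool frame: the origin (TCP) lies between the finger pads; the fingertips stand 25 mm ahead of it and the grasp point (between the pads) lies 6 mm ahead of it; z points along the fingers, y is the line along which they close (so a half turn about z gives the same grasp; the last joint's range is limited). The gripper opens to 85 mm and grips with 20 to 120 N. Pads are 22 mm wide; open, the fingers measure 114 mm over their backs; the gripper's body (76 mm by 85 mm) begins 54 mm behind the grasp point. The pads swing forward as they close: fully open they stand 13 mm farther back than shut.
Start: joints at [1.433, 0.385, 0.008, 0, -1.194, -0.259], TCP at [241.51, 576.431, 234.412] pointing down, gripper open.
Joint ranges: [-3.14, 3.14], [-1.21, 2.06], [-1.07, 1.41], [-3.16, 2.05], [-2.99, -0.16], [-3.1, 3.1]. Speed limits (rad/s): [2.79, 2.79, 3.14, 3.14, 3.14, 3.14].

### API

Orientations are given as a unit quaternion [x, y, z, w].
In Python, from bench import arm gives the robot as it stands.
- The arm moves only by the shell command python3 -m pendant 'ROWS'. ROWS is JSON, a list of rows, each a list of 7 numbers: the shift along the tool's x, y, z in m, then the turn, a rotation vector about the tool's x, y, z in degrees, then the finger opening in m, from 0 to 0.0854. In form: [[x, y, z, wx, wy, wz, fingers], ...]. A call has 1 to 12 rows; each row shifts and turns the commanded pose from where the row before left it, along the tool's axes as they then stand; what a row does not reach is not made up. A row lasts 1/10 s, in which the tool goes at most 50 mm and 8.59 degrees, less where a joint would pass 70% of its speed; a pose out of reach is approached as far as the arm can. A call is refused whole if a number of a shift passes 0.05 or a number of a turn 8.59, either way. A call with a gripper value outside its range is refused whole. The fingers move at their own pace and stop on an object; the grip force is fixed at half the most. Time passes only in rows, so rows that do not move let the fingers close. It gives the time, the measured TCP pose, the force, the opening and the grip force at its end, in the units of the state.
- arm.read_state(): the state, without advancing time (a new reading comes with each control period).
- arm.get_image(name): name is "scene" or "top" or "wrist"; returns a dict with "image" (400x640x3 uint8, red, green, blue), "fx", "fy", "cx", "cy" (pixels), "k1" (the pictures are not rectified: a ray, as slopes to the right and down, at radius r is drawn at 1 + k1 r^2 times it, then the intrinsics apply), "xyz" and "rotation" of the camera in the world. Camera axes: x right, y down, z forward; pixel columns grow to the right and rows downward; lengths in mm; the calibration is good to about 2 mm. A picture is of the moment at which its call begins. There is no depth.
- arm.job_done(): hands the job in; it is judged then, once.
The state is a dict: "clock": time; "joints": joint angles; "joint_vel": joint speeds; "joint_efforts": joint torques, N m; "position": TCP position; "ee_rot": TCP orientation; "contact_force": force on the tool from outside, world axes, zero at the start; "wrist_torque": the same for the moment, N m; "gripper_width": finger opening in mm; "grasp_force": force on a finger pad.
Only numpy, scipy, OpenCV 4.12 (cv2) and the standard library are available. Lean on these libraries where they do the work, as an engineer would, in place of code of your own. Each camera call takes 0.05 s, during which the arm holds its last target. There are 200 camera calls.

## Working session

There is one attempt and no reset: what is moved stays moved. The work goes in short steps, Python scripts to look and compute and a shell command to move; the robot and the scene stay as the last step left them, time stands still between calls to the robot, and variables do not carry over. Pictures are saved under pics/ and viewed, at most 10 in all, crops included, and the job is handed in when it is done.

```bash
ls; mkdir -p pics; cat > h.py <<'E'
import numpy as np,cv2
from bench import arm
def ray(c,u,v):
    K=np.array([[c["fx"],0,c["cx"]],[0,c["fy"],c["cy"]],[0,0,1.]])
    p=cv2.undistortPoints(np.array([[[u,v]]],float),K,np.array([c["k1"],0,0,0.]))[0,0]
    return np.array(c["rotation"]).reshape(3,3)@np.array([p[0],p[1],1.])
def at(c,u,v,z):
    d=ray(c,u,v);o=np.array(c["xyz"]);return o+d*(z-o[2])/d[2]
E
python3 - <<'E'
from h import *
import pickle
for n in("top","scene"):
    c=arm.get_image(n);im=c["image"];cv2.imwrite(f"pics/{n}0.png",im[:,:,::-1]);pickle.dump(c,open(n+".pkl","wb"))
    print(n,{k:v for k,v in c.items() if k!="image"})
print(arm.read_state())
E
```

```text
pics
top {'fx': 421.35375325258826, 'fy': 421.35375325258826, 'cx': 322.99414380693395, 'cy': 197.02593413756745, 'k1': -0.06734663493236553, 'xyz': array([ 4.44370983e+02, -6.54243933e-02,  1.35231303e+03]), 'rotation': array([ 0.71556559, -0.69784586,  0.02383963, -0.02021671])}
scene {'fx': 382.01123753941783, 'fy': 382.01123753941783, 'cx': 318.935862383355, 'cy': 199.79906083459903, 'k1': 0.023346955145576796, 'xyz': array([1154.1446166 , -447.87106392,  984.21910773]), 'rotation': array([ 0.83801292,  0.41286457, -0.16381595, -0.3169251 ])}
{'clock': 0.1, 'joints': array([ 1.43262912e+00,  3.85445110e-01,  6.75108680e-03, -4.34328074e-04,
       -1.19398586e+00, -2.58630203e-01]), 'joint_vel': array([-3.37190223e-04, -1.37757343e-03,  2.54792980e-03,  2.84125808e-03,
        1.13357907e-03,  2.28609010e-05]), 'joint_efforts': array([-3.74134625e-04, -3.93317449e+01,  1.88930529e+01,  4.19793919e+00,
       -2.58117347e-03,  2.11194092e-06]), 'position': array([241.30849788, 575.97460843, 233.44745411]), 'ee_rot': array([ 9.80367205e-01, -1.97178133e-01, -1.44796680e-04,  9.52220516e-04]), 'contact_force': array([-0.28672157,  0.24974447, -0.75749439]), 'wrist_torque': array([ 0.01197568, -0.05826753, -0.01000045]), 'grasp_force': 0.0, 'gripper_width': 85.30623214948619}
```

View pics/top0.png

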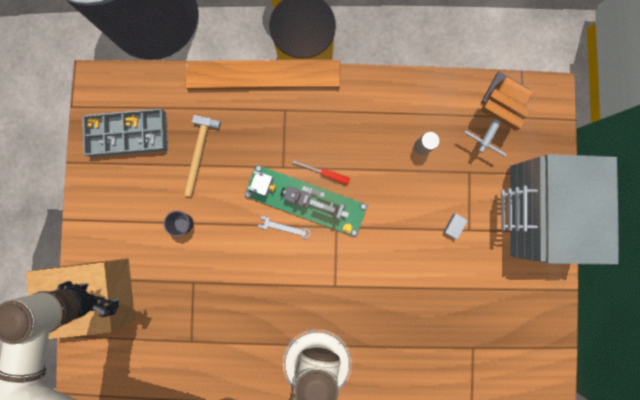

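View pics/scene0.png

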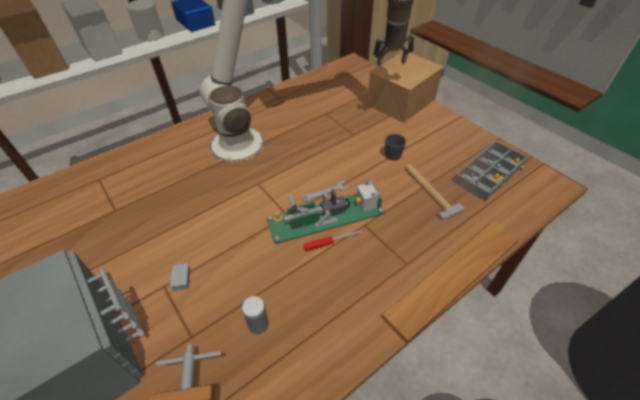

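The top view shows the green press around (305,201). The block is at its left end (262,182) and the trigger bar near (341,212). The spanner is below it at (285,228) and the screwdriver above at (322,173). I'll enlarge a crop.

```bash
sed -i 's/np.array(c\["rotation"\]).reshape(3,3)/Rotation.from_quat(c["rotation"]).as_matrix()/; 1a from scipy.spatial.transform import Rotation' h.py
python3 - <<'E'
import cv2
im=cv2.imread("pics/top0.png")[155:245,240:375]
cv2.imwrite("pics/c1.png",cv2.resize(im,None,fx=5.9,fy=5.9,interpolation=cv2.INTER_CUBIC))
E
```

```text
(no output)
```

View pics/c1.png

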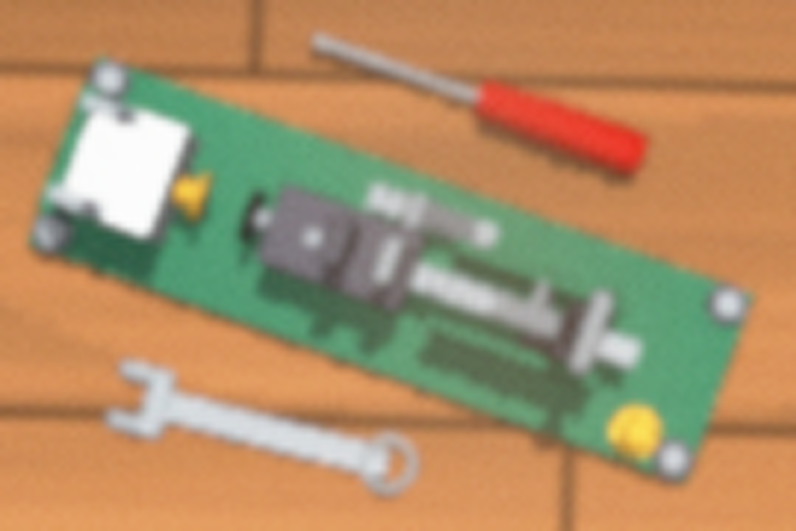

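The crop shows plate corners at about (103,57), (30,247), (690,483) and (755,290). The trigger bar runs (605,295) to (578,370), the lever/post is around (385,260), and the spare bushing is at (635,430).

```bash
python3 - <<'E'
from h import *
import pickle
c=pickle.load(open("top.pkl","rb"))
f=lambda u,v,z:at(c,(u+.5)/5.9-.5+240,(v+.5)/5.9-.5+155,z)
P=[f(*p,12) for p in[(103,57),(30,247),(690,483),(755,290)]]
loc=np.array([[190,-55],[190,55],[-190,55],[-190,-55]]) # check handedness below
P=np.array(P)[:,:2];print(P.round(1))
a=(P[0]+P[1]-P[2]-P[3]);o=P.mean(0)
y=np.arctan2(a[1],a[0]);b=(P[0]-P[1]);y2=np.arctan2(b[1],b[0])
print("o",o,"yaw",y,y2,"L",np.linalg.norm(a)/2,np.linalg.norm(b))
R=np.array([[np.cos(y),-np.sin(y)],[np.sin(y),np.cos(y)]])
for n,u,v,z in[("barA",605,293,128),("barB",577,372,128),("bolt",313,237,62),("postc",387,258,115),("spare",635,430,38),("blk",128,170,78),("pad",247,218,42),("driver",640,155,10),("screwtip",317,42,10),("sp",400,460,5)]:
    p=f(u,v,z);print(n,p.round(0),((p[:2]-o)@R).round(1))
E
```

```text
[[ 628.   208.1]
 [ 523.6  244. ]
 [ 405.5 -115.4]
 [ 510.2 -148.5]]
o [516.83153574  47.07633407] yaw 1.252499750287379 -0.33129436060495987 L 376.9568714340651 110.41010649518736
barA [501. -62. 128.] [-108.1  -19.2]
barB [462. -49. 128.] [-108.1   22.2]
bolt [530.  88.  62.] [42.5  0.6]
postc [517.  47. 115.] [-0.3  0.2]
spare [433. -84.  38.] [-150.2   38.4]
blk [561. 183.  78.] [142.7   0.8]
pad [540. 124.  42.] [80.5  2. ]
driver [582. -85.  10.] [-104.9 -103.3]
screwtip [639.  92.  10.] [  81.2 -102.3]
sp [414.  41.   5.] [-38.   95.9]
```

```bash
cat >> h.py <<'E'
O=np.array([516.8,47.1,0]);YAW=1.247
RP=Rotation.from_euler("z",YAW)
def tp():
    s=arm.read_state();p=RP.inv().apply(s["position"]-O);f=RP.inv().apply(s["contact_force"])
    T=RP.inv()*Rotation.from_quat(s["ee_rot"])
    print("t",round(s["clock"],2),"press",p.round(1),"F",f.round(1),"tool",T.as_matrix().round(3).tolist(),"w",round(s["gripper_width"],1));return p,T
def go(x,y,z):
    p,T=tp();print("tool shift",T.inv().apply(np.array([x,y,z])-p).round(1))
E
python3 -m pendant '[[0,0,0,0,0,-4.2,0],[0,0,0,0,0,0,0],[0,0,0,0,0,0,0]]'; python3 -c "
from h import *
go(-148,1,137)"
```

```text
clock: 0.4
position: [241.4, 576.2, 234.0]
ee_rot: [0.987, -0.162, -0.0, 0.0]
contact_force: [-1.0, 0.6, 0.0]
gripper_width: 43.8
grasp_force: 0.0
t 0.4 press [414.  429.4 234. ] F [0.2 1.2 0. ] tool [[-0.001, -1.0, -0.001], [-1.0, 0.001, 0.0], [-0.0, 0.001, -1.0]] w 43.8
tool shift [429.1 561.4  97.5]
```

```bash
python3 -m pendant '[[0.0286,0.0374,0,0,0,0,0],[0.0286,0.0374,0,0,0,0,0],[0.0286,0.0374,0,0,0,0,0],[0.0286,0.0374,0,0,0,0,0],[0.0286,0.0374,0,0,0,0,0],[0.0286,0.0374,0,0,0,0,0],[0.0286,0.0374,0,0,0,0,0],[0.0286,0.0374,0,0,0,0,0],[0.0286,0.0374,0,0,0,0,0],[0.0286,0.0374,0,0,0,0,0],[0.0286,0.0374,0,0,0,0,0],[0.0286,0.0374,0,0,0,0,0]]' >/dev/null;python3 -m pendant '[[0.0286,0.0374,0,0,0,0,0],[0.0286,0.0374,0,0,0,0,0],[0.0286,0.0374,0,0,0,0,0],[0,0,0,0,0,0,0],[0,0,0,0,0,0,0]]' >/dev/null; python3 - <<'E'
from h import *
go(-148,1,137)
c=arm.get_image("wrist");cv2.imwrite("pics/w1.png",c["image"][:,:,::-1])
import pickle;pickle.dump(c,open("w1.pkl","wb"))
E
```

```text
t 2.1 press [-1.477e+02  1.000e-01  2.340e+02] F [-0.8 -0.2  0.1] tool [[-0.004, -1.0, -0.0], [-1.0, 0.004, 0.001], [-0.001, 0.0, -1.0]] w 0.2
tool shift [-0.8  0.3 97. ]
```

View pics/w1.png

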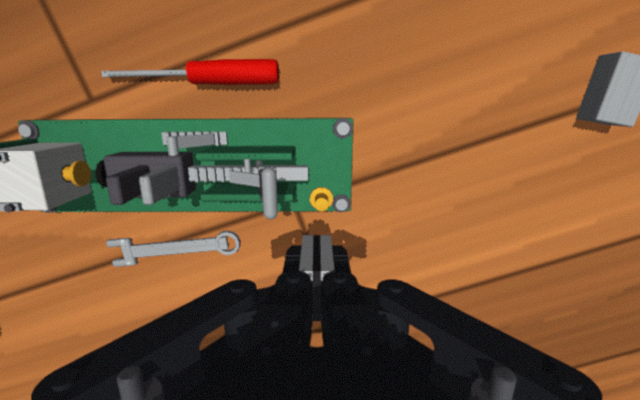

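The wrist view shows the trigger cross bar from (268,172) to (270,214), and the lever near (155,178). The post top is near (120,175), the flange at (72,174), the pad at (101,173) and the spare bushing at (321,199).

```bash
python3 - <<'E'
from h import *
import pickle
c=pickle.load(open("w1.pkl","rb"))
for n,u,v,z in[("barA",268,168,125),("barB",271,216,125),("leverL",143,202,115),("leverR",154,202,115),("leverRt",186,150,62),("postL",108,200,115),("postR",118,200,115),("headR",192,153,62),("flangeNear",83,174,42),("padface",97,174,42),("c1",18,122,12),("c2",353,119,12),("c3",353,212,12),("blkR",90,150,78),("spare",321,199,38)]:
    print(n,RP.inv().apply(at(c,u,v,z)-O).round(1))
cv2.imwrite("pics/w1c.png",cv2.resize(c["image"][115:225,0:160,::-1],None,fx=5,fy=5,interpolation=cv2.INTER_CUBIC))
E
```

```text
barA [-109.  -20.  125.]
barB [-109.6   20.5  125. ]
leverL [  1.2  11.2 115. ]
leverR [ -8.3  11.2 115. ]
leverRt [-19.3 -25.7  62. ]
postL [ 31.3   9.3 115. ]
postR [ 22.6   9.3 115. ]
headR [-24.9 -22.7  62. ]
flangeNear [103.8   2.3  42. ]
padface [88.5  2.4 42. ]
c1 [189.1 -51.5  12. ]
c2 [-188.3  -52.2   12. ]
c3 [-191.4   57.    12. ]
blkR [ 64.9 -28.5  78. ]
spare [-152.5   32.5   38. ]
```

View pics/w1c.png

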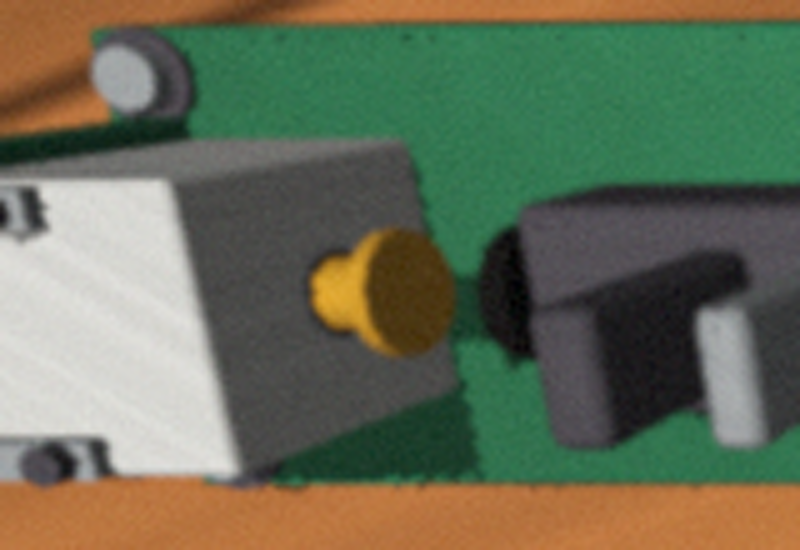

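The pad is about 20 mm from the flange, the bushing stands about 12 mm off the block, and the ram is at about 11 mm. Next I lower behind the bar and start the stroke.

```bash
python3 -m pendant '[[-0.0005,0,0.045,0,0,0,0],[0,0,0.045,0,0,0,0],[0,0,0.009,0,0,0,0],[0,0,0,0,0,0,0],[0,-0.01,0,0,0,0,0],[0,-0.004,0,0,0,0,0],[0,0,0,0,0,0,0]]' ;python3 -c "
from h import *
tp()";for i in 1 ; do python3 -m pendant '[[0,-0.004,0,0,0,0,0],[0,-0.004,0,0,0,0,0],[0,0,0,0,0,0,0]]' >/dev/null;done; python3 -c "
from h import *
tp()"
```

```text
clock: 2.85
position: [475.4, -77.4, 137.2]
ee_rot: [0.987, -0.16, 0.002, -0.001]
contact_force: [-0.2, 0.2, 0.4]
gripper_width: -0.1
grasp_force: 0.0
t 2.85 press [-131.2   -0.4  137.2] F [0.1 0.2 0.4] tool [[0.002, -1.0, 0.002], [-1.0, -0.002, -0.004], [0.004, -0.002, -1.0]] w -0.1
t 3.15 press [-124.2    0.6  135.7] F [-0.3 -0.4  0.5] tool [[0.001, -1.0, 0.0], [-1.0, -0.001, -0.001], [0.001, -0.0, -1.0]] w 0.5
```

```bash
python3 -m pendant '[[0,-0.005,0,0,0,0,0],[0,-0.003,0,0,0,0,0]]' >/dev/null; python3 -c "
from h import *
tp()"; python3 -m pendant '[[0,-0.004,0,0,0,0,0],[0,-0.004,0,0,0,0,0]]' >/dev/null; python3 -c "
from h import *
tp()"; python3 -m pendant '[[0,-0.004,0,0,0,0,0],[0,-0.004,0,0,0,0,0]]' >/dev/null; python3 -c "
from h import *
tp()"
```

```text
t 3.35 press [-116.4    0.7  135.4] F [-1.5  0.1 -0. ] tool [[0.0, -1.0, -0.0], [-1.0, -0.0, -0.0], [0.0, 0.0, -1.0]] w -0.3
t 3.55 press [-108.4    0.8  135.4] F [-0.4  0.5  0. ] tool [[0.0, -1.0, -0.0], [-1.0, -0.0, 0.0], [-0.0, 0.0, -1.0]] w 0.3
t 3.75 press [-100.3    0.7  135.4] F [0.9 0.7 0.3] tool [[0.0, -1.0, -0.0], [-1.0, -0.0, 0.0], [-0.0, 0.0, -1.0]] w 0.1
```

```bash
python3 - <<'E'
from h import *
c=arm.get_image("wrist");cv2.imwrite("pics/w2.png",c["image"][:,:,::-1])
E
```

```text
(no output)
```

View pics/w2.png

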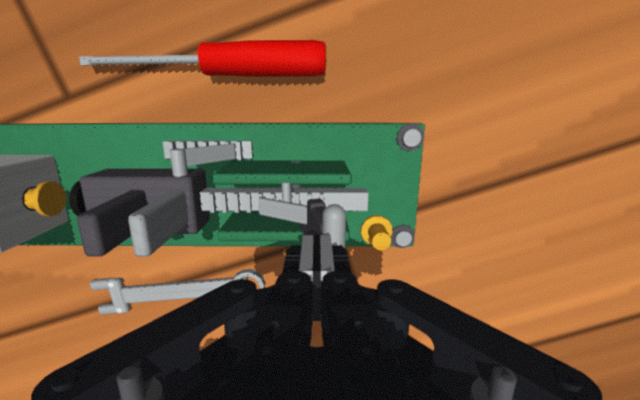

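```bash
python3 - <<'E'
from h import *
p,T=tp()
c=arm.get_image("wrist")
R=Rotation.from_quat(c["rotation"]);o=np.array(c["xyz"])
print("cam press",RP.inv().apply(o-O))
K=np.array([[c["fx"],0,c["cx"]],[0,c["fy"],c["cy"]],[0,0,1.]])
def pr(q):
    w=R.inv().apply(RP.apply(q)+O-o);return cv2.projectPoints(w[None],np.zeros(3),np.zeros(3),K,np.array([c["k1"],0,0,0.]))[0].ravel().round(0)
for x in(-115,-109,-100,-92):
    print(x,[pr(np.array([x,y,125.])) for y in(-22,0,22)])
for z in(0,10,25,30):print("tool z",z,pr(p+T.apply([11,0,z])),pr(p+T.apply([-11,0,z])))
E
```

```text
t 3.8 press [-99.9   0.6 135.4] F [ 0.4  0.3 -0.5] tool [[0.001, -1.0, 0.0], [-1.0, -0.001, -0.0], [0.0, -0.0, -1.0]] w 0.1
cam press [-99.37744911 -69.25002327 274.27982263]
-115 [array([348., 202.]), array([347., 243.]), array([345., 281.])]
-109 [array([336., 202.]), array([335., 243.]), array([334., 281.])]
-100 [array([317., 202.]), array([317., 243.]), array([317., 281.])]
-92 [array([301., 202.]), array([302., 243.]), array([302., 281.])]
tool z 0 [317. 232.] [317. 274.]
tool z 10 [317. 225.] [317. 264.]
tool z 25 [317. 215.] [317. 251.]
tool z 30 [317. 212.] [317. 247.]
```

```bash
python3 - <<'E'
from h import *
im=cv2.imread("pics/w2.png")[170:300,230:410]
s=arm.get_image("scene");cv2.imwrite("pics/s2.png",s["image"][:,:,::-1])
b=s["image"][170:250,255:395,::-1]
a=cv2.resize(im,(560,404),interpolation=cv2.INTER_CUBIC)
b=cv2.resize(b,(240,137),interpolation=cv2.INTER_CUBIC)
o=np.zeros((404,800,3),np.uint8);o[:,:560]=a;o[:137,560:]=b
cv2.imwrite("pics/w2c.png",o)
E
```

```text
(no output)
```

View pics/w2c.png

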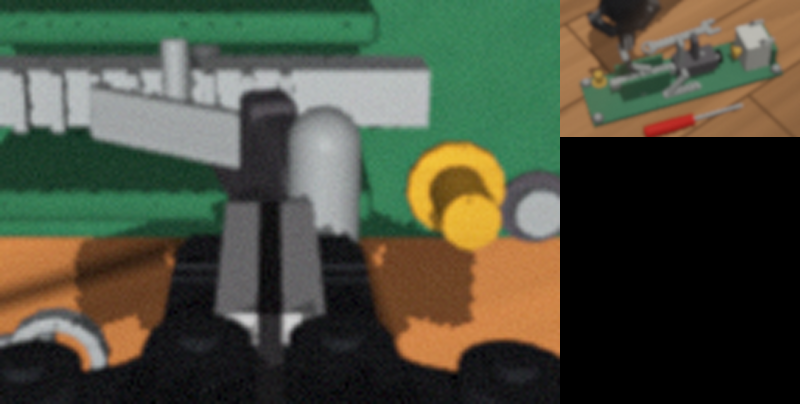

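The crop shows the bar still at rest, about x −109, to the right of the fingers. So the closed tips passed over it at this height. I'll lift, back off, come down lower and try again.

```bash
python3 -m pendant '[[0,0,-0.03,0,0,0,0],[0,0,-0.01,0,0,0,0],[0,0.045,0,0,0,0,0],[0,0,0,0,0,0,0],[0,0,0.03,0,0,0,0],[0,0,0.027,0,0,0,0],[0,0,0,0,0,0,0]]' ;python3 - <<'E'
from h import *
p,T=tp()
s=arm.get_image("scene");w=arm.get_image("wrist")
b=cv2.resize(s["image"][160:250,250:400,::-1],(560,336),interpolation=cv2.INTER_CUBIC)
a=cv2.resize(w["image"][150:290,180:420,::-1],(440,257),interpolation=cv2.INTER_CUBIC)
o=np.zeros((593,560,3),np.uint8);o[:336]=b;o[336:,:440]=a
cv2.imwrite("pics/m3.png",o)
E
```

```text
clock: 4.6
position: [466.9, -91.0, 115.3]
ee_rot: [0.987, -0.162, -0.004, 0.001]
contact_force: [-0.5, 0.2, -0.2]
gripper_width: 0.2
grasp_force: 0.0
t 4.6 press [-146.8    3.4  115.3] F [ 0.   0.6 -0.2] tool [[-0.001, -1.0, -0.003], [-1.0, 0.001, 0.008], [-0.008, 0.003, -1.0]] w 0.2
```

View pics/m3.png

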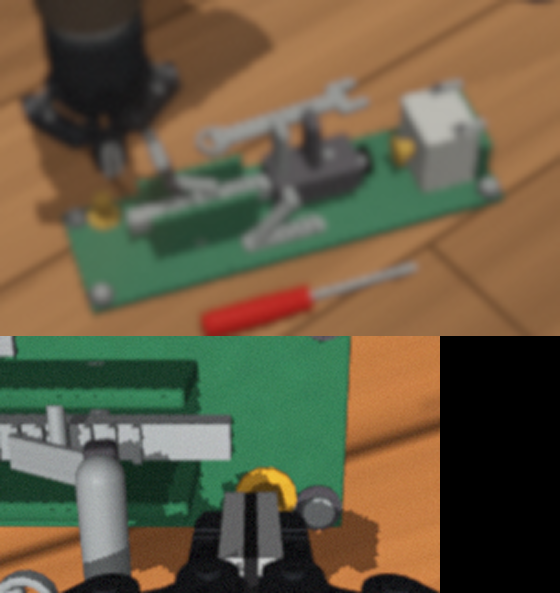

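```bash
python3 - <<'E'
from h import *
p,T=tp()
for n in("scene","wrist"):
    c=arm.get_image(n)
    R=Rotation.from_quat(c["rotation"]);o=np.array(c["xyz"])
    K=np.array([[c["fx"],0,c["cx"]],[0,c["fy"],c["cy"]],[0,0,1.]])
    def pr(q):
        w=R.inv().apply(RP.apply(q)+O-o);return cv2.projectPoints(w[None],np.zeros(3),np.zeros(3),K,np.array([c["k1"],0,0,0.]))[0].ravel()
    for z in(90,100,110,120):
        q=pr(np.array([p[0],p[1],z]));print(n,z,((q-[250,160])*3.73).round(0) if n=="scene" else ((q-[180,150])*1.833+[0,336]).round(0))
    for x in(-115,-109,-100):
      for y in(-22,22):
        q=pr(np.array([x,y,125.]));print(n,"bar",x,y,((q-[250,160])*3.73).round(0) if n=="scene" else ((q-[180,150])*1.833+[0,336]).round(0))
E
```

```text
t 4.7 press [-145.6    0.5  118.6] F [ 0.5 -0.4  0.7] tool [[0.001, -1.0, -0.001], [-1.0, -0.001, 0.0], [-0.0, 0.001, -1.0]] w -0.1
scene 90 [113. 185.]
scene 100 [112. 177.]
scene 110 [111. 169.]
scene 120 [110. 161.]
scene bar -115 -22 [154. 167.]
scene bar -115 22 [139. 129.]
scene bar -109 -22 [161. 165.]
scene bar -109 22 [146. 127.]
scene bar -100 -22 [172. 162.]
scene bar -100 22 [157. 124.]
wrist 90 [252. 485.]
wrist 100 [252. 498.]
wrist 110 [252. 513.]
wrist 120 [253. 529.]
wrist bar -115 -22 [127. 455.]
wrist bar -115 22 [137. 611.]
wrist bar -109 -22 [103. 455.]
wrist bar -109 22 [114. 611.]
wrist bar -100 -22 [ 66. 454.]
wrist bar -100 22 [ 81. 611.]
```

```bash
python3 -m pendant '[[0,-0.008,0.009,0,0,0,0],[0,-0.008,0,0,0,0,0]]' >/dev/null; python3 -c "
from h import *
tp()"; python3 -m pendant '[[0,-0.004,0,0,0,0,0],[0,-0.004,0,0,0,0,0]]' >/dev/null; python3 -c "
from h import *
tp()"; python3 -m pendant '[[0,-0.004,0,0,0,0,0],[0,-0.004,0,0,0,0,0]]' >/dev/null; python3 -c "
from h import *
tp()"
```

```text
t 5.0 press [-129.1    1.   109.1] F [ 0.5 -0.2  0.2] tool [[-0.0, -1.0, 0.0], [-1.0, 0.0, 0.0], [-0.0, -0.0, -1.0]] w 0.1
t 5.2 press [-121.4    0.7  109.8] F [-2.9  0.5  1.9] tool [[0.001, -1.0, -0.001], [-1.0, -0.001, -0.0], [0.0, 0.001, -1.0]] w -0.0
t 5.4 press [-113.4    0.6  109.7] F [-2.5 -0.1  1. ] tool [[0.0, -1.0, 0.0], [-1.0, -0.0, -0.0], [0.0, -0.0, -1.0]] w 0.3
```

Contact at about TCP x −122. Continuing the stroke.

```bash
cat > f.py <<'E'
from h import *
s=arm.read_state();p=RP.inv().apply(s["position"]-O);f=RP.inv().apply(s["contact_force"])
print(round(s["clock"],2),p.round(1),f.round(1))
E
python3 -m pendant '[[0,-0.004,0,0,0,0,0],[0,-0.004,0,0,0,0,0]]' >/dev/null; python3 f.py;python3 -m pendant '[[0,-0.004,0,0,0,0,0],[0,-0.004,0,0,0,0,0]]' >/dev/null; python3 f.py;python3 -m pendant '[[0,-0.004,0,0,0,0,0],[0,-0.004,0,0,0,0,0]]' >/dev/null; python3 f.py;python3 -m pendant '[[0,-0.004,0,0,0,0,0],[0,-0.003,0,0,0,0,0]]' >/dev/null; python3 f.py;python3 -m pendant '[[0,-0.003,0,0,0,0,0],[0,-0.002,0,0,0,0,0]]' >/dev/null; python3 f.py
```

```text
5.6 [-105.4    0.7  109.5] [-4.9 -0.4  4.2]
5.8 [-97.9   0.7 109.7] [-5.2 -0.4  4.7]
6.0 [-89.6   0.7 109.6] [-5.2 -1.   3.5]
6.2 [-82.8   0.8 108.9] [-6.  -3.7 -1.5]
6.4 [-78.    1.2 108.4] [-4.8 -3.  -1.7]
```

```bash
python3 -m pendant '[[0,-0.003,0,0,0,0,0],[0,-0.002,0,0,0,0,0]]' >/dev/null; python3 f.py; python3 -m pendant '[[0,0.02,0,0,0,0,0],[0,0.03,0,0,0,0,0],[0,0.005,0,0,0,0,0],[0,0,0,0,0,0,0],[0,0,0,0,0,0,0]]' >/dev/null; python3 f.py
python3 - <<'E'
from h import *
import pickle
p,T=tp();pickle.dump(arm.get_image("wrist"),open("w4.pkl","wb"))
E
```

```text
6.6 [-75.7   1.6 108.2] [-20.8  -8.4  -2.9]
7.1 [-127.     0.7  109.2] [-0.9  1.   1.1]
t 7.1 press [-127.     0.7  109.2] F [-0.9  1.   1.1] tool [[0.001, -1.0, 0.0], [-1.0, -0.001, 0.0], [-0.0, -0.0, -1.0]] w -0.2
```

Stroke 1 ended on the end stop at about x −76, with the jaw running free. Stroke 2 next, with force checks.

```bash
python3 -m pendant '[[0,-0.01,0,0,0,0,0],[0,-0.01,0,0,0,0,0],[0,-0.005,0,0,0,0,0]]' >/dev/null; python3 f.py;python3 -m pendant '[[0,-0.003,0,0,0,0,0],[0,-0.003,0,0,0,0,0]]' >/dev/null; python3 f.py;python3 -m pendant '[[0,-0.003,0,0,0,0,0],[0,-0.003,0,0,0,0,0]]' >/dev/null; python3 f.py;python3 -m pendant '[[0,-0.002,0,0,0,0,0],[0,-0.002,0,0,0,0,0]]' >/dev/null; python3 f.py;python3 -m pendant '[[0,-0.002,0,0,0,0,0],[0,-0.002,0,0,0,0,0]]' >/dev/null; python3 f.py
```

```text
7.45 [-101.5    0.5  109.8] [-6.6 -0.4  5. ]
7.65 [-96.3   0.6 109.7] [-4.7 -1.9  4.2]
7.85 [-90.6   0.6 109.5] [-7.5 -0.6  3.2]
8.05 [-87.4   0.7 109.3] [-7.9 -3.4  2.3]
8.25 [-84.1   0.8 109. ] [-11.   -3.1   0.8]
```

```bash
python3 -m pendant '[[0,-0.002,0,0,0,0,0],[0,0,0,0,0,0,0]]' >/dev/null; python3 f.py;python3 -m pendant '[[0,-0.002,0,0,0,0,0],[0,0,0,0,0,0,0]]' >/dev/null; python3 f.py
```

```text
8.45 [-82.    0.8 108.7] [-9.  -4.9 -0.7]
8.65 [-80.1   0.9 108.5] [-10.2  -5.2  -1.9]
```

```bash
python3 - <<'E'
from h import *
import pickle
w=arm.get_image("wrist");pickle.dump(w,open("w5.pkl","wb"))
a=pickle.load(open("w4.pkl","rb"))
o=np.zeros((500,790,3),np.uint8)
o[:250]=cv2.resize(a["image"][140:225,0:269,::-1],(790,250),interpolation=cv2.INTER_CUBIC)
o[250:]=cv2.resize(w["image"][140:225,0:269,::-1],(790,250),interpolation=cv2.INTER_CUBIC)
cv2.imwrite("pics/w5.png",o)
E
```

```text
(no output)
```

View pics/w5.png

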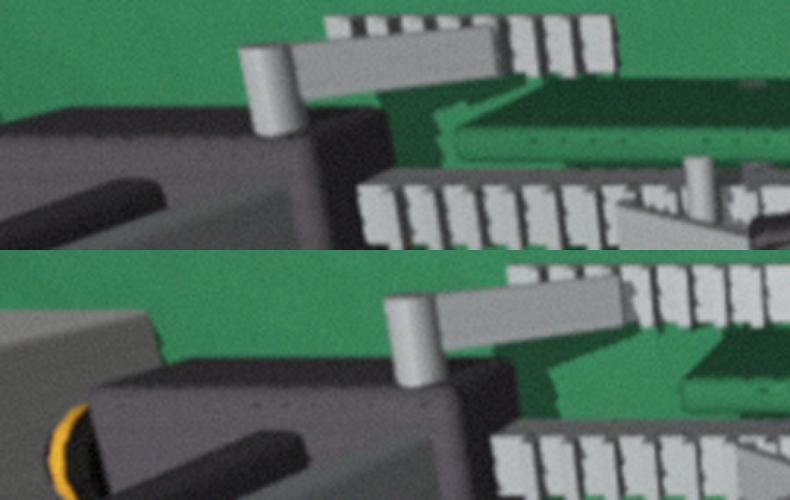

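The lower half shows the pad against the brass flange (about (70,450)), so it is pressing. I finish this stroke short of the stop and pump again.

```bash
python3 -m pendant '[[0,-0.001,0,0,0,0,0],[0,0,0,0,0,0,0]]' >/dev/null; python3 f.py;python3 -m pendant '[[0,-0.001,0,0,0,0,0],[0,0,0,0,0,0,0]]' >/dev/null; python3 f.py; python3 -m pendant '[[0,0.02,0,0,0,0,0],[0,0.03,0,0,0,0,0],[0,0.003,0,0,0,0,0],[0,0,0,0,0,0,0],[0,0,0,0,0,0,0]]' >/dev/null; python3 f.py
python3 -m pendant '[[0,-0.01,0,0,0,0,0],[0,-0.01,0,0,0,0,0],[0,-0.005,0,0,0,0,0]]' >/dev/null; python3 f.py;python3 -m pendant '[[0,-0.003,0,0,0,0,0],[0,0,0,0,0,0,0]]' >/dev/null; python3 f.py
```

```text
8.9 [-79.2   1.  108.4] [-10.   -6.   -2.6]
9.1 [-78.3   1.2 108.3] [-8.7 -4.2 -2.5]
9.6 [-128.7    0.4  109.3] [ 1.5  0.3 -0.1]
9.9 [-103.6    0.6  109.8] [-4.6 -1.   4.4]
10.1 [-101.     0.6  109.5] [-3.3 -0.8  1.9]
```

```bash
python3 -m pendant '[[0,-0.003,0,0,0,0,0],[0,0,0,0,0,0,0]]' >/dev/null; python3 f.py;python3 -m pendant '[[0,-0.002,0,0,0,0,0],[0,0,0,0,0,0,0]]' >/dev/null; python3 f.py;python3 -m pendant '[[0,-0.002,0,0,0,0,0],[0,0,0,0,0,0,0]]' >/dev/null; python3 f.py
```

```text
10.3 [-98.5   0.7 109.5] [-3.5 -0.4  3.4]
10.5 [-96.6   0.7 109.4] [-3.4 -1.   3.6]
10.7 [-94.5   0.7 109.4] [-4.4 -1.3  2.6]
```

```bash
python3 -m pendant '[[0,-0.002,0,0,0,0,0],[0,0,0,0,0,0,0]]' >/dev/null; python3 f.py;python3 -m pendant '[[0,-0.002,0,0,0,0,0],[0,0,0,0,0,0,0]]' >/dev/null; python3 f.py
```

```text
10.9 [-92.7   0.7 109.4] [-5.8 -1.5  2.2]
11.1 [-91.1   0.8 109.3] [-6.5 -1.6  3.4]
```

```bash
python3 -m pendant '[[0,-0.002,0,0,0,0,0],[0,0,0,0,0,0,0]]' >/dev/null; python3 f.py;python3 -m pendant '[[0,-0.0015,0,0,0,0,0],[0,0,0,0,0,0,0]]' >/dev/null; python3 f.py
```

```text
11.3 [-89.3   0.8 109.2] [-6.4 -3.   2.1]
11.5 [-87.8   0.8 109.1] [-7.5 -2.9  1.3]
```

```bash
python3 -m pendant '[[0,-0.0015,0,0,0,0,0],[0,0,0,0,0,0,0]]' >/dev/null; python3 f.py;python3 -m pendant '[[0,-0.001,0,0,0,0,0],[0,0,0,0,0,0,0]]' >/dev/null; python3 f.py
```

```text
11.7 [-86.7   0.9 109. ] [-7.8 -3.8  2.1]
11.9 [-85.9   0.9 109. ] [-8.7 -3.6  0.3]
```

```bash
python3 -m pendant '[[0,-0.001,0,0,0,0,0],[0,0,0,0,0,0,0]]' >/dev/null; python3 f.py;python3 -m pendant '[[0,-0.001,0,0,0,0,0],[0,0,0,0,0,0,0]]' >/dev/null; python3 f.py;python3 -m pendant '[[0,-0.001,0,0,0,0,0],[0,0,0,0,0,0,0]]' >/dev/null; python3 f.py
```

```text
12.1 [-85.2   0.9 108.9] [-10.5  -4.5   0.8]
12.3 [-84.5   0.9 108.9] [-12.1  -5.1  -0.4]
12.5 [-83.9   1.  108.8] [-12.8  -5.7  -0.3]
```

```bash
python3 -m pendant '[[0,-0.001,0,0,0,0,0],[0,0,0,0,0,0,0]]' >/dev/null; python3 f.py;python3 -m pendant '[[0,-0.001,0,0,0,0,0],[0,0,0,0,0,0,0]]' >/dev/null; python3 f.py;python3 -m pendant '[[0,-0.001,0,0,0,0,0],[0,0,0,0,0,0,0]]' >/dev/null; python3 f.py
```

```text
12.7 [-83.3   1.  108.7] [-14.5  -6.7  -0.3]
12.9 [-82.6   1.  108.7] [-15.3  -7.5  -0.9]
13.1 [-82.    1.  108.6] [-16.5  -7.8  -0.8]
```

```bash
python3 - <<'E'
from h import *
import pickle
w=arm.get_image("wrist");pickle.dump(w,open("w6.pkl","wb"))
a=pickle.load(open("w5.pkl","rb"))
o=np.zeros((600,790,3),np.uint8)
o[:300]=cv2.resize(a["image"][155:216,0:160,::-1],(790,300),interpolation=cv2.INTER_CUBIC)
o[300:]=cv2.resize(w["image"][155:216,0:160,::-1],(790,300),interpolation=cv2.INTER_CUBIC)
cv2.imwrite("pics/w6.png",o)
R=Rotation.from_quat
for c in(a,w):
    o=np.array(c["xyz"]);print("cam",RP.inv().apply(o-O).round(1))
    K=np.array([[c["fx"],0,c["cx"]],[0,c["fy"],c["cy"]],[0,0,1.]])
    for q in([120,-30,78],[120,-30,12],[116,0,56],[120,0,56],[124,0,56],[128,0,56]):
        v=R(c["rotation"]).inv().apply(RP.apply(np.array(q,float))+O-o)
        u=cv2.projectPoints(v[None],np.zeros(3),np.zeros(3),K,np.array([c["k1"],0,0,0.]))[0].ravel();print(q,((u-[0,155])*4.93).round(0))
E
```

```text
cam [-79.3 -69.2 247.2]
[120, -30, 78] [-205.  111.]
[120, -30, 12] [254.  13.]
[116, 0, 56] [ 72. 295.]
[120, 0, 56] [ 43. 295.]
[124, 0, 56] [ 13. 295.]
[128, 0, 56] [-16. 295.]
cam [-80.7 -69.2 247.2]
[120, -30, 78] [-228.  110.]
[120, -30, 12] [236.  11.]
[116, 0, 56] [ 53. 294.]
[120, 0, 56] [ 23. 294.]
[124, 0, 56] [ -6. 294.]
[128, 0, 56] [-36. 294.]
```

View pics/w6.png

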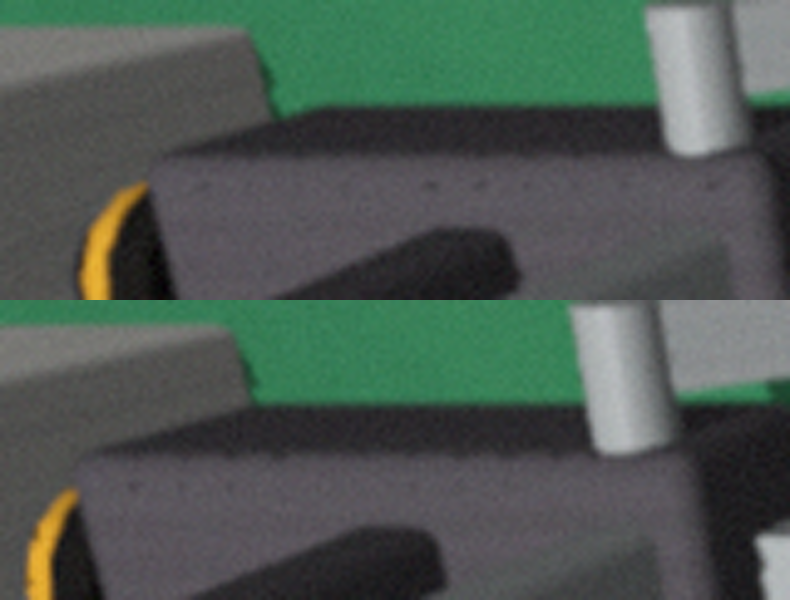

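```bash
python3 - <<'E'
from h import *
import pickle
t=np.linspace(0,2*np.pi,721)
for n in("w5","w6"):
    c=pickle.load(open(n+".pkl","rb"));o=np.array(c["xyz"])
    K=np.array([[c["fx"],0,c["cx"]],[0,c["fy"],c["cy"]],[0,0,1.]])
    def pr(q):
        v=Rotation.from_quat(c["rotation"]).inv().apply(RP.apply(q)+O-o)
        return (cv2.projectPoints(v,np.zeros(3),np.zeros(3),K,np.array([c["k1"],0,0,0.]))[0][:,0]-[0,155])*4.93
    e=pr(np.array([[120,-27.7,12.],[120,0,12.]]));print(n,"edge",e.round(0).tolist())
    for x in(112,114,116,118,120,122):
        q=pr(np.c_[t*0+x,2.3+14*np.cos(t),42+14*np.sin(t)])
        r=[]
        for row in(200,220,250,280):
            k=np.abs(q[:,1]-row)<3;r.append(q[k,0].min().round(0) if k.any() else None)
        print(x,"toprow",q[:,1].min().round(0),r)
    im=c["image"].astype(int)
    for row in(200,220,250,280):
        v=im[int(row/4.93)+155,:45];print(row,[i for i in range(45) if v[i,0]-v[i,2]>60])
E
```

```text
w5 edge [[257.0, 27.0], [297.0, 201.0]]
112 toprow 177.0 [np.float64(134.0), np.float64(118.0), np.float64(106.0), np.float64(102.0)]
114 toprow 177.0 [np.float64(120.0), np.float64(104.0), np.float64(91.0), np.float64(88.0)]
116 toprow 177.0 [np.float64(105.0), np.float64(89.0), np.float64(76.0), np.float64(73.0)]
118 toprow 177.0 [np.float64(91.0), np.float64(75.0), np.float64(62.0), np.float64(58.0)]
120 toprow 177.0 [np.float64(76.0), np.float64(60.0), np.float64(47.0), np.float64(43.0)]
122 toprow 177.0 [np.float64(62.0), np.float64(46.0), np.float64(32.0), np.float64(29.0)]
200 [23, 24, 25, 26, 27]
220 [20, 21, 22, 23, 24]
250 [17, 18, 19, 20, 21, 22]
280 [16, 17, 18, 19, 20, 21]
w6 edge [[239.0, 26.0], [280.0, 199.0]]
112 toprow 176.0 [np.float64(114.0), np.float64(99.0), np.float64(86.0), np.float64(83.0)]
114 toprow 176.0 [np.float64(99.0), np.float64(84.0), np.float64(71.0), np.float64(68.0)]
116 toprow 176.0 [np.float64(85.0), np.float64(69.0), np.float64(57.0), np.float64(53.0)]
118 toprow 176.0 [np.float64(70.0), np.float64(55.0), np.float64(42.0), np.float64(39.0)]
120 toprow 176.0 [np.float64(56.0), np.float64(40.0), np.float64(27.0), np.float64(24.0)]
122 toprow 176.0 [np.float64(41.0), np.float64(25.0), np.float64(13.0), np.float64(9.0)]
200 [11, 12, 13, 14, 15]
220 [8, 9, 10, 11, 12]
250 [6, 7, 8, 9, 10]
280 [5, 6, 7, 8, 9, 10]
```

The rear edge of the flange now lies at x ≈ 120, against the block face. The force also rose steadily past the plateau, so the bushing is home. Next I let the trigger return, lift, and measure the jaw.

```bash
python3 -m pendant '[[0,0.02,0,0,0,0,0],[0,0.03,0,0,0,0,0],[0,0.01,0,0,0,0,0],[0,0,-0.045,0,0,0,0],[0,-0.01,-0.045,0,0,0,0.0854],[0,-0.02,-0.035,0,0,0,0.0854],[0,0,0,0,0,0,0.0854],[0,0,0,0,0,0,0.0854]]' >/dev/null; python3 - <<'E'
from h import *
import pickle
p,T=tp();w=arm.get_image("wrist");pickle.dump(w,open("w7.pkl","wb"))
a=pickle.load(open("w1.pkl","rb"))
print([RP.inv().apply(np.array(c["xyz"])-O).round(1) for c in(a,w)])
for (r0,r1,c0,c1) in[(135,200,100,195),(140,205,105,165)]:
    t=a["image"][r0:r1,c0:c1]
    m=cv2.matchTemplate(w["image"],t,cv2.TM_CCOEFF_NORMED);_,v,_,l=cv2.minMaxLoc(m);print(v,l[0]-c0,l[1]-r0)
for n,u,v,z in[("barA",268,168,125)]:pass
t=a["image"][165:218,250:290]
m=cv2.matchTemplate(w["image"],t,cv2.TM_CCOEFF_NORMED);_,v,_,l=cv2.minMaxLoc(m);print("bar",v,l[0]-250,l[1]-165)
d=[RP.inv().apply(at(w,160+k,180,110)-O)[0] for k in(0,10)];print("mm/px",(d[0]-d[1])/10)
E
```

```text
t 13.95 press [-107.3    0.7  234.7] F [-0.3  2.1 -0.6] tool [[0.001, -1.0, 0.002], [-1.0, -0.001, -0.001], [0.001, -0.002, -1.0]] w 58.0
[array([-147.5,  -69.9,  372.8]), array([-107.1,  -69. ,  373.6])]
0.8954930901527405 9 -1
0.9485025405883789 11 -2
bar 0.6005070209503174 50 -1
mm/px 0.8663438333106374
```

```bash
python3 -m pendant '[[0,-0.039,0,0,0,0,0.0854],[0,-0.039,0,0,0,0,0.0854],[0,-0.039,0,0,0,0,0.0854],[0,-0.0365,0,0,0,0,0.0854],[0,0,0,0,0,0,0.0854],[0,0,0.04,0,0,0,0.0854],[0,0,0,0,0,0,0.0854]]' | tail -3; python3 f.py; python3 - <<'E'
from h import *
import pickle
w=arm.get_image("wrist");pickle.dump(w,open("w8.pkl","wb"));im=w["image"]
d=[round(RP.inv().apply(at(w,u,300,115)-O)[0],1) for u in(250,300,350)];print(d)
E
```

```text
contact_force: [-0.5, -0.1, -0.9]
gripper_width: 85.2
grasp_force: 0.0
14.7 [ 42.2   4.4 188.3] [-0.3  0.4 -0.9]
[np.float64(93.5), np.float64(54.7), np.float64(15.9)]
```

```bash
python3 - <<'E'
from h import *
tp();c=arm.get_image("wrist");o=np.array(c["xyz"])
K=np.array([[c["fx"],0,c["cx"]],[0,c["fy"],c["cy"]],[0,0,1.]])
for y in(-8,-2,4):
    x=np.arange(10,84,3.)
    v=Rotation.from_quat(c["rotation"]).inv().apply(RP.apply(np.c_[x,x*0+y,x*0+115])+O-o)
    q=cv2.projectPoints(v,np.zeros(3),np.zeros(3),K,np.array([c["k1"],0,0,0.]))[0][:,0]
    print(y,q[0].round(),[(int(a),c["image"][min(399,int(b[1])),int(b[0])].tolist()) for a,b in zip(x,q)])
E
```

```text
t 14.75 press [ 42.9   2.6 191.1] F [0.2 0.5 0.8] tool [[-0.0, -1.0, -0.006], [-1.0, 0.0, 0.007], [-0.007, 0.006, -1.0]] w 85.2
-8 [363. 190.] [(10, [84, 121, 100]), (13, [40, 76, 56]), (16, [40, 79, 58]), (19, [76, 115, 95]), (22, [36, 74, 53]), (25, [73, 81, 79]), (28, [158, 162, 161]), (31, [167, 173, 174]), (34, [112, 116, 117]), (37, [80, 80, 81]), (40, [91, 85, 89]), (43, [90, 88, 92]), (46, [90, 87, 92]), (49, [93, 89, 97]), (52, [35, 33, 35]), (55, [86, 81, 88]), (58, [88, 83, 88]), (61, [83, 80, 84]), (64, [66, 64, 68]), (67, [102, 99, 104]), (70, [105, 107, 111]), (73, [92, 86, 94]), (76, [89, 86, 93]), (79, [92, 86, 92]), (82, [91, 88, 93])]
-2 [363. 198.] [(10, [56, 126, 87]), (13, [56, 125, 87]), (16, [56, 124, 83]), (19, [56, 122, 85]), (22, [54, 124, 85]), (25, [65, 92, 76]), (28, [163, 168, 169]), (31, [162, 165, 168]), (34, [119, 120, 121]), (37, [76, 74, 79]), (40, [89, 85, 92]), (43, [88, 82, 90]), (46, [89, 80, 89]), (49, [86, 84, 87]), (52, [25, 24, 29]), (55, [76, 70, 77]), (58, [89, 85, 90]), (61, [87, 84, 91]), (64, [70, 68, 70]), (67, [91, 89, 89]), (70, [92, 90, 93]), (73, [88, 85, 91]), (76, [88, 87, 92]), (79, [84, 80, 84]), (82, [87, 82, 91])]
4 [362. 206.] [(10, [53, 126, 89]), (13, [54, 122, 85]), (16, [54, 124, 85]), (19, [54, 121, 80]), (22, [54, 125, 83]), (25, [67, 115, 86]), (28, [164, 168, 167]), (31, [167, 171, 175]), (34, [117, 118, 120]), (37, [76, 76, 77]), (40, [70, 69, 74]), (43, [77, 69, 77]), (46, [71, 69, 75]), (49, [69, 67, 72]), (52, [32, 36, 38]), (55, [81, 74, 81]), (58, [88, 87, 92]), (61, [82, 79, 84]), (64, [53, 57, 57]), (67, [56, 68, 61]), (70, [54, 73, 63]), (73, [52, 68, 60]), (76, [58, 78, 69]), (79, [61, 81, 71]), (82, [61, 84, 68])]
```

Pixel profiles put the lever top at 25–35 and the post at 53–65, so the ram is at about 45. The grip centre is 51, and I'll close about 3 mm behind that.

```bash
python3 -m pendant '[[0,-0.002,0.03,0,0,0,0.0854],[0,0,0.03,0,0,0,0.0854],[0,0,0,0,0,0,0.0854]]' >/dev/null; python3 f.py;  python3 -m pendant '[[0,0,0.03,0,0,0,0.0854],[0,0,0.005,0,0,0,0.0854],[0,0,0,0,0,0,0.0854],[0,0,0,0,0,0,0.0854]]' >/dev/null; python3 f.py
```

```text
15.1 [ 45.    2.2 132.2] [ 0.1  0.6 -0.4]
15.5 [ 47.5  -0.3 101.4] [-0.5 -0.  -0.3]
```

Now I close in stages, then drag.

```bash
python3 -m pendant '[[0,0,0,0,0,0,0.045],[0,0,0,0,0,0,0.04],[0,0,0,0,0,0,0.036],[0,0,0,0,0,0,0.036]]'|tail -3; python3 f.py;  python3 -m pendant '[[0,0,0,0,0,0,0.031],[0,0,0,0,0,0,0.029],[0,0,0,0,0,0,0.029]]' |tail -3; python3 f.py
```

```text
contact_force: [-1.3, 4.9, 3.4]
gripper_width: 36.0
grasp_force: 5.7
15.9 [ 47.9   0.6 100.2] [4.2 2.8 3.4]
contact_force: [-0.5, 2.6, 5.1]
gripper_width: 29.0
grasp_force: 3.0
16.2 [ 47.6   0.2 100.2] [2.3 1.3 5.1]
```

```bash
python3 -m pendant '[[0,0,0,0,0,0,0.026],[0,0.001,0,0,0,0,0.022],[0,0.002,0,0,0,0,0.02],[0,0.003,0,0,0,0,0.02]]'|tail -3; python3 f.py;  python3 -m pendant '[[0,0.004,0,0,0,0,0.02],[0,0.004,0,0,0,0,0.02],[0,0.004,0,0,0,0,0.02]]' |tail -3; python3 f.py
```

```text
contact_force: [-1.8, 2.7, 8.5]
gripper_width: 24.3
grasp_force: 56.9
16.6 [ 41.4   0.2 100.6] [2.  2.5 8.5]
contact_force: [-1.9, 3.0, 7.7]
gripper_width: 24.1
grasp_force: 56.9
16.9 [ 29.3   0.2 100.6] [2.3 2.7 7.7]
```

```bash
python3 -m pendant '[[0,0.006,0,0,0,0,0.02],[0,0.006,0,0,0,0,0.02],[0,0.004,0,0,0,0,0.02],[0,0.002,0,0,0,0,0.02],[0,0.002,0,0,0,0,0.02]]' >/dev/null; python3 f.py;python3 -m pendant '[[0,0.001,0,0,0,0,0.02],[0,0.001,0,0,0,0,0.02]]' >/dev/null; python3 f.py;python3 -m pendant '[[0,0.001,0,0,0,0,0.02],[0,0.001,0,0,0,0,0.02]]' >/dev/null; python3 f.py;python3 -m pendant '[[0,0.001,0,0,0,0,0.02],[0,0.001,0,0,0,0,0.02]]' >/dev/null; python3 f.py
```

```text
17.4 [  9.1   0.2 100.6] [1.9 3.3 9.4]
17.6 [  8.    0.2 100.6] [7.1 5.6 8.4]
17.8 [7.900e+00 1.000e-01 1.006e+02] [12.7  7.2  6.8]
18.0 [7.700e+00 1.000e-01 1.006e+02] [18.7 10.8  6.6]
```

The jaw is on its stop. I relieve part of the preload, open, lift and verify.

```bash
python3 -m pendant '[[0,-0.002,0,0,0,0,0.02],[0,0,0,0,0,0,0.04],[0,0,0,0,0,0,0.06],[0,0,0,0,0,0,0.0854],[0,-0.003,0,0,0,0,0.0854],[0,0,0,0,0,0,0.0854]]' >/dev/null; python3 f.py;python3 -m pendant '[[0,0,-0.03,0,0,0,0.0854],[0,0,-0.03,0,0,0,0.0854],[0,0,-0.035,0,0,0,0.0854],[0,0,0,0,0,0,0.0854],[0,0,0,0,0,0,0.0854]]' |tail -3; python3 - <<'E'
from h import *
tp();c=arm.get_image("wrist");o=np.array(c["xyz"])
K=np.array([[c["fx"],0,c["cx"]],[0,c["fy"],c["cy"]],[0,0,1.]])
x=np.arange(-32,36,2.)
def px(x,y,z):
    v=Rotation.from_quat(c["rotation"]).inv().apply(RP.apply(np.c_[x,x*0+y,x*0+z])+O-o)
    return cv2.projectPoints(v,np.zeros(3),np.zeros(3),K,np.array([c["k1"],0,0,0.]))[0][:,0]
q=px(x,0,115)
print([(int(a),int(c["image"][int(b[1]),int(b[0])].mean())) for a,b in zip(x,q)])
x=np.arange(84,128,2.);q=px(x,2,56.);print("flange",[(int(a),c["image"][int(b[1]),int(b[0])].tolist()) for a,b in zip(x,q) if 0<=b[0]<640])
w=pickle=None
E
```

```text
18.6 [ 7.8  0.7 99.2] [-1.1  0.5  0.4]
contact_force: [-0.0, -1.0, -0.3]
gripper_width: 85.3
grasp_force: 0.0
t 19.1 press [  8.    0.7 195.1] F [-0.9 -0.3 -0.3] tool [[-0.0, -1.0, 0.002], [-1.0, 0.0, -0.001], [0.001, -0.002, -1.0]] w 85.3
[(-32, 37), (-30, 40), (-28, 39), (-26, 39), (-24, 40), (-22, 37), (-20, 33), (-18, 115), (-16, 153), (-14, 168), (-12, 170), (-10, 130), (-8, 65), (-6, 75), (-4, 81), (-2, 82), (0, 82), (2, 86), (4, 87), (6, 85), (8, 79), (10, 56), (12, 84), (14, 86), (16, 86), (18, 83), (20, 66), (22, 83), (24, 86), (26, 81), (28, 88), (30, 88), (32, 86), (34, 87)]
flange [(84, [51, 119, 80]), (86, [51, 121, 81]), (88, [51, 116, 81]), (90, [53, 114, 77]), (92, [52, 120, 84]), (94, [52, 118, 76]), (96, [51, 116, 78]), (98, [52, 120, 81]), (100, [49, 115, 82]), (102, [30, 72, 47]), (104, [23, 65, 43]), (106, [72, 75, 65]), (108, [78, 59, 29]), (110, [73, 54, 19]), (112, [74, 54, 18]), (114, [75, 54, 14]), (116, [182, 132, 38]), (118, [221, 166, 49]), (120, [131, 103, 63]), (122, [76, 76, 76]), (124, [77, 79, 76]), (126, [78, 76, 75])]
```

```bash
python3 -c "
from bench import arm
print(arm.job_done())"
```

```text
the job is handed in; nothing more can be done
None
```

I pressed the bushing home in three trigger strokes, slid the jaw back to its stop with the release lever squeezed, and handed the job in at about 19 s. My last measurements put the flange within about 0.5 mm of the block, the jaw about 0.5 mm off its stop and the trigger back at rest. No verdict was returned.

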